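Shut off a gas line in the bench service box

ROBOT

A 7-joint arm with a two-finger parallel gripper is mounted at the origin on the work surface. World frame = base frame: x ahead of the robot, y to its left, z up, the work surface at z = 0. Lengths are in m, angles in rad, forces in N, time in s.
With the tool pointing down it reaches from about 0.425 to 0.925 m from the base axis. Payload 6.8 kg.
Tool frame: the origin (TCP) lies between the finger pads; the fingertips stand 22 mm ahead of it and the grasp point (between the pads) lies 3 mm ahead of it; z points along the fingers, y is the direction in which the jaws open and shut (so a half turn about z gives the same grasp; the last joint's range is limited). The gripper opens to 85 mm and grips with 20 to 120 N. Pads are 22 mm wide; open, the fingers measure 114 mm over their backs; the gripper's body (76 mm by 85 mm) begins 54 mm behind the grasp point. The pads swing forward as they close: fully open they stand 13 mm farther back than shut.
Start: joints at [1.062, 0.477, 0.022, 1.555, -0.011, 1.109, -0.083], TCP at [0.263, -0.622, 0.253] pointing down, gripper open.
Joint ranges: [-2.96, 2.96], [-0.34, 2.1], [-1.41, 1.46], [0.24, 2.44], [-1.37, 4.51], [0.17, 1.92], [-2.96, 2.96]. Speed limits (rad/s): [2.39, 2.39, 3.14, 3.14, 3.14, 3.14, 3.14].

INTERFACE

Orientations are given as a unit quaternion [w, x, y, z].
In Python, from station import bot gives the robot as it stands. The module is installed in compiled form; this text tells all that it offers.
- The arm moves only by the tool drive_tool, never from a script. Its argument "series" is one flat list of numbers, 7 for each row, row after row: the opening, from -1 (shut) to 1 (fully open), then the shift along the tool's x, y, z in mm, then the turn, a rotation vector about the tool's x, y, z in rad. In form: [jaw, x, y, z, wx, wy, wz, jaw, x, y, z, wx, wy, wz, ...]. A call has 1 to 12 rows; each row shifts and turns the commanded pose from where the row before left it, along the tool's axes as they then stand; what a row does not reach is not made up. A row lasts 1/8 s, in which the tool goes at most 62.5 mm and 10.7 degrees, less where a joint would pass 70% of its speed; a pose out of reach is approached as far as the arm can. A call with a gripper value outside its range is refused whole. The fingers move at their own pace and stop on an object; "force" is the grip in N (left out, the last holds). Time passes only in rows, so rows that do not move let the fingers close. It gives the time, the measured TCP pose, the force and the opening at its end, in the units of the state.
- bot.get_obs(): the state, without advancing time (a new reading comes with each control period).
- bot.read_camera(name): name is "side" or "top"; returns a dict with "pixels" (480x640x3 uint8, blue, green, red), "camera_matrix" (3x3 intrinsics, pixels), "distortion" ([k1, k2, p1, p2, k3] as OpenCV has them; the pictures are not rectified), "rvec" (rotation vector, rad) and "tvec" (3), from world to camera coordinates, as OpenCV has them. Camera axes: x right, y down, z forward; pixel columns grow to the right and rows downward; lengths in m; the calibration is good to about 2 mm. A picture is of the moment at which its call begins. There is no depth.
- bot.hand_in(): hands the job in, once; it reports no verdict.
The state is a dict: "t": time; "q": joint angles; "joint_vel": joint speeds; "joint_torque": joint torques, N m; "eef_pos": TCP position; "tool_rot": TCP orientation; "contact_force": force on the tool from outside, world axes, zero at the start; "torque": the same for the moment, N m; "gripper_width": opening from 0.0 (shut) to 1.0 (fully open).
Only numpy, scipy, OpenCV 4.12 (cv2) and the standard library are available. Lean on these libraries where they do the work, as an engineer would, in place of code of your own. Each camera call takes 0.05 s, during which the arm holds its last target. There are 200 camera calls.

TASK

One gas line on this lab bench has to be shut off. With the fingertips, slide the cover of the grey service box all the way open, then push the lever of the valve that carries the round disc fully shut, a quarter turn clockwise until it lies across its pipe at its stop. Only push: do not pinch the cover's bar or the lever; leave the cover open and the other valve and the things standing around the box as they are.

Things in the scene. Friction and masses are not known exactly. Their poses are not given: they have to be found in the camera images.
- service_box: Fixed grey sheet-steel bench box, 190 mm (its x) by 510 mm (its y) by 110 mm high. Origin: centre of its underside, on the bench. Its x points away from the robot, its y to the robot's left, turned up to 0.2 rad. The +y half is an open-topped valve bay under the sliding cover; the -y half is closed. Low nozzles, gauge and pipes on its x faces stay below 80 mm.
- bay (a point): Middle of the valve bay's mouth, 98 mm above the bench, at box x 0, y +126.5 mm. The bay inside: box x -87 to +87 mm, box y +6 to +247 mm, floor 6 mm above the bench. Rails 110 mm above the bench run along both long edges, their lips reaching in to box x +-83 mm: with the cover open, the free opening is 166 mm (box x) by 237 mm (box y +10 to +247 mm).
- cover (a joint): How far the steel cover has been slid, m: 0 = shut over the valve bay, 0.245 = its stop, fully open. It slides along the box's -y (to the robot's right); captive in its rails, it cannot be lifted; about 2.5 N friction holds it wherever it is left. Starts between 0 and 0.03.
- cover_bar (a point): Middle of the top of the finger bar standing across the cover, 123.5 mm above the bench, at box x 0, box y 0.1275 m - cover joint. Bar 100 mm long (box x), 20 mm wide (box y) in all; the cover's flat top is 104.5 mm above the bench. Cover: 176 mm (box x) by 254 mm (box y), 3 mm thick, bar at its middle. Push the bar's +y side towards box -y.
- marked_lever (a joint): Angle of the marked valve's lever, rad: 0 = open, lever along its pipe, pointing to box -x (towards the robot); pi/2 = shut, at its stop, pointing to box +y. Turns clockwise seen from above about a fixed upright axis; friction about 0.18 N m, stays where it is left. Starts between 0 and 0.25.
- marked_pivot (a point): On the turning axis of the marked lever, at the lever's top face, 80 mm above the bench. The marked valve is the one with a round plain metal disc (38 mm across, 3 mm thick) lying on the lever over this point; it sits in either of the two valve places, at box x +30 mm and box y +60 or +165 mm.
- marked_tip (a point): Free end of the marked lever, middle of its top face, 75 mm from the pivot. Level flat steel bar, 10 mm high (70 to 80 mm above the bench); over its outer 52 mm a black dipped grip makes it 16 mm wide. Push the flank facing box -y (box -x when shut). Below: pipe top 50 mm above the bench; brass valve body, within 35 mm of the axis along the pipe, lower than 58 mm.
- plain_lever (a joint): Angle of the other valve's lever (no disc, only a nut on top; otherwise the same valve, lever and sense). It is open, starting between 0 and 0.15, and stays so.
- plain_tip (a point): Free end of the other valve's lever, middle of its top face, 75 mm from its own axis, which is in the other of the two valve places.
- beaker: Empty glass beaker, 70 mm across, 90 mm high, loose beyond the box's -y end. Origin: centre of its underside. Leave standing.
- burner: Gas burner, 74 mm round foot, thin upright tube, 118 mm high, loose behind the box (+x side). Origin: centre of its underside. Leave standing.
- reagent: Amber glass jar with a black cap, 60 mm across, 120 mm high, loose beyond the box's +y end. Origin: centre of its underside. Leave standing.
- tube_rack: Grey tube rack with capped tubes, 85 by 145 mm, 85 mm high, loose behind the box (+x side). Origin: centre of its underside. Leave standing.
Not all that is in view belongs to the job. Leave any yellow look-alike of the burner alone.

How it is judged:
By the outcome, as a careful person would: the job done as asked, in the order asked, and still so for the second after the job is handed in, with the robot touching nothing.
It also fails if it takes over 48 s, if anything falls off the work surface, if the arm or the gripper's body presses on something with over 40 N, if the wrist force passes 120 N, or if a joint passes its speed limit or range.

## Working session

There is one attempt and no reset: what is moved stays moved. The work goes in short steps, Python scripts to look and compute and a tool call to move; the robot and the scene stay as the last step left them, time stands still between calls to the robot, and variables do not carry over. Pictures are saved under pics/ and viewed, about 8 in all and at most 12, crops included, and the job is handed in when it is done.

Besides the shell and the picture viewer there is one more tool, called as name(argument=value, ...) on one line, values as JSON. drive_tool: Moves the arm, as the interface text tells. Its arguments: {"type":"object","properties":{"series":{"type":"array"},"force":{"type":"number"}},"required":["series"]}

```bash
mkdir -p pics
cat > h.py <<'E'
import numpy as np, cv2
from station import bot
def snap(name, fn=None, crop=None, scale=1):
    c=bot.read_camera(name); im=c["pixels"]
    if fn:
        o=im if crop is None else im[crop[1]:crop[3],crop[0]:crop[2]]
        cv2.imwrite("pics/"+fn, cv2.resize(o,None,fx=scale,fy=scale,interpolation=cv2.INTER_CUBIC))
    return c
def ray(c,uv):
    K=np.array(c["camera_matrix"]);d=np.array(c["distortion"])
    p=cv2.undistortPoints(np.array(uv,float).reshape(-1,1,2),K,d).reshape(-1,2)
    R=cv2.Rodrigues(np.array(c["rvec"],float))[0];t=np.array(c["tvec"],float).ravel()
    return -R.T@t, np.c_[p,np.ones(len(p))]@R
def onz(c,uv,z):
    o,d=ray(c,uv); return o+d*((z-o[2])/d[:,2])[:,None]
def proj(c,P):
    return cv2.projectPoints(np.array(P,float).reshape(-1,3),np.array(c["rvec"],float),np.array(c["tvec"],float),np.array(c["camera_matrix"]),np.array(c["distortion"]))[0].reshape(-1,2)
E
python3 - <<'E'
from h import *
import json
for n in("top","side"):
    c=snap(n,n+"0.png"); print(n,ray(c,[[320,240]]))
print(bot.get_obs())
E
```

```text
top (array([0.57749794, 0.04660308, 1.45351945]), array([[ 0.0377514 , -0.01852522, -0.99927736]]))
side (array([0.6251497, 0.7790572, 0.7428932]), array([[ 0.00254517, -0.78321803, -0.62183117]]))
{'t': 0.1, 'q': array([ 1.06188935,  0.47770451,  0.02235997,  1.55632882, -0.01151978,
        1.10932375, -0.08307474]), 'joint_vel': array([ 0.00144875,  0.00041835,  0.00056202, -0.0040916 ,  0.00081291,
        0.00216636, -0.00132329]), 'joint_torque': array([ 4.40489181e-03, -5.97754669e+01,  1.61313515e+00, -2.81950986e+01,
        1.27392050e-02,  5.03507996e-03, -4.42903706e-05]), 'eef_pos': array([ 0.26315433, -0.62105452,  0.25244195]), 'tool_rot': array([-7.89148431e-04,  9.79983886e-01,  1.99075148e-01, -2.15743383e-04]), 'contact_force': array([-0.53311301, -0.74750178,  0.62067536]), 'torque': array([-0.04228027, -0.00212524, -0.0548006 ]), 'gripper_width': 1.001186881045041}
```

View pics/top0.png

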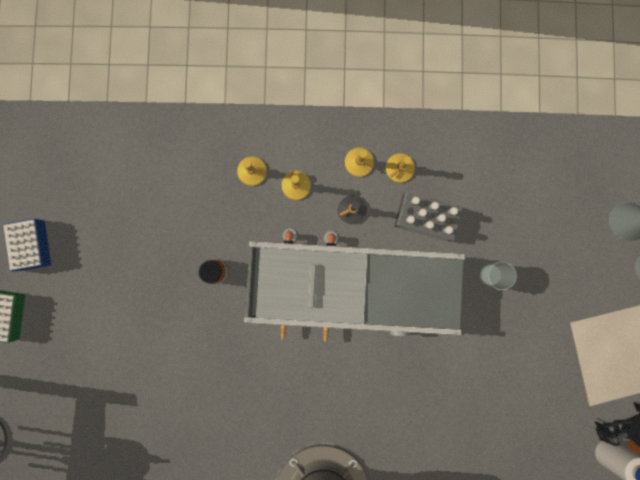

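View pics/side0.png

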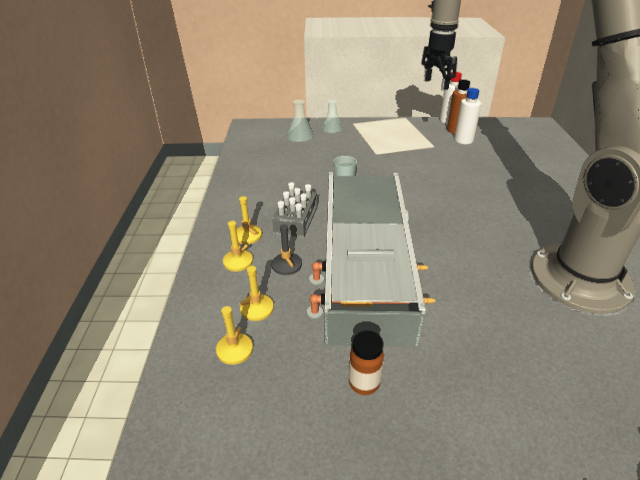

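Top view: the box spans about (247–464, 243–332), cover from (258,250) to (367,325), its bar at (318,286), reagent at (211,271), beaker at (498,276), burner at (352,209), rack at (430,215). The yellow burners are look-alikes. The valves are still hidden, with pipe stubs at columns ~285 and ~328. Next I measure the box from its bright rails.

```bash
cat > box.py <<'E'
from h import *
def boxpose(c):
    im=c["pixels"]; hsv=cv2.cvtColor(im,cv2.COLOR_BGR2HSV)
    m=((hsv[...,2]>150)&(hsv[...,1]<60)).astype(np.uint8)
    m[:225]=0;m[345:]=0;m[:,:236]=0;m[:,475:]=0
    return m
E
python3 - <<'E'
from box import *
c=snap("top","crop1.png",(190,190,520,350),2.4)
im=c["pixels"]
for col in(300,420): print(col,im[236:340,col].max(1).tolist())
print(im[286,240:475].max(1).tolist())
E
```

```text
300 [75, 70, 75, 79, 94, 107, 108, 123, 153, 175, 178, 180, 178, 158, 148, 149, 152, 151, 152, 150, 151, 151, 154, 152, 151, 150, 148, 147, 150, 150, 149, 149, 152, 153, 154, 153, 149, 150, 149, 149, 147, 150, 153, 154, 153, 152, 153, 152, 151, 151, 153, 152, 151, 153, 153, 153, 151, 153, 153, 154, 154, 155, 152, 148, 145, 148, 152, 152, 148, 150, 149, 150, 150, 152, 152, 155, 154, 155, 151, 154, 152, 154, 153, 153, 155, 165, 179, 180, 174, 152, 127, 114, 115, 114, 112, 109, 112, 108, 112, 113, 110, 110, 114, 112]
420 [109, 115, 111, 115, 110, 113, 117, 111, 108, 109, 112, 113, 116, 112, 117, 133, 159, 174, 180, 174, 143, 114, 112, 112, 113, 113, 111, 112, 113, 111, 115, 113, 114, 113, 112, 113, 113, 111, 112, 111, 112, 111, 108, 109, 109, 109, 110, 109, 104, 110, 107, 109, 109, 110, 111, 109, 112, 110, 110, 111, 109, 109, 108, 108, 110, 109, 107, 109, 107, 110, 107, 110, 109, 108, 107, 109, 109, 111, 111, 110, 110, 110, 108, 109, 109, 109, 108, 109, 107, 112, 108, 128, 165, 178, 180, 172, 139, 96, 80, 98, 110, 115, 111, 110]
[100, 99, 97, 97, 90, 82, 88, 103, 109, 102, 78, 56, 50, 6
[... 388 characters left out ...]
, 152, 154, 151, 152, 152, 153, 151, 152, 155, 151, 153, 156, 154, 154, 153, 154, 154, 152, 155, 153, 154, 154, 155, 154, 152, 156, 154, 154, 156, 156, 154, 155, 151, 131, 97, 88, 108, 113, 113, 113, 116, 115, 114, 115, 114, 114, 113, 114, 115, 117, 113, 116, 114, 115, 116, 117, 119, 113, 113, 116, 115, 115, 113, 110, 113, 114, 113, 113, 116, 114, 112, 110, 109, 111, 110, 111, 113, 111, 110, 112, 109, 109, 109, 109, 109, 108, 111, 109, 107, 108, 111, 108, 108, 109, 107, 108, 110, 109, 111, 107, 107, 108, 109, 110, 110, 111, 108, 107, 107, 107, 107, 108, 109, 108, 110, 107, 108, 106, 111, 108, 109, 109, 110, 108, 111, 107, 109, 108, 106, 98, 84, 76, 74, 72, 75, 74, 74, 76, 76, 74, 74, 78, 73]
```

View pics/crop1.png

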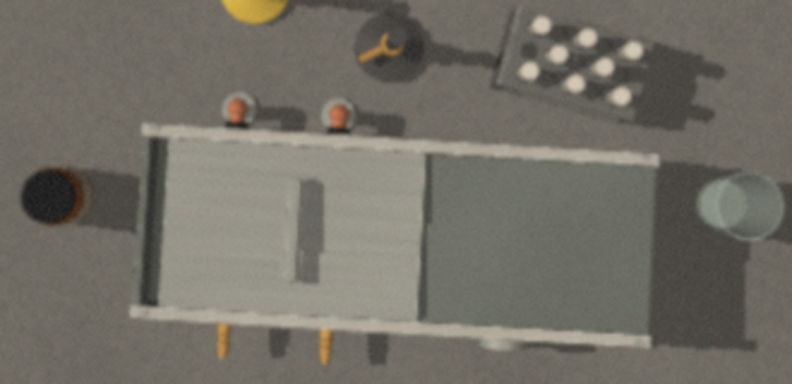

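The crop shows the cover at crop x 160–427, its bar at crop x 287–300 (image column ~312) with shadow to the right, and rails at both long edges. I fit the rails for the box pose.

```bash
cat > box.py <<'E'
from h import *
def boxpose(c):
    m=(c["pixels"].max(2)>164).astype(np.uint8)
    m[:238]=0;m[338:]=0;m[:,:242]=0;m[:,470:]=0
    n,l,s,_=cv2.connectedComponentsWithStats(m)
    k=[i for i in range(1,n) if s[i,2]>150]
    uv=np.argwhere(np.isin(l,k))[:,::-1]
    P=onz(c,uv,.11)[:,:2]
    (cx,cy),(w,h),a=r=cv2.minAreaRect((P*1000).astype(np.float32))
    q=cv2.boxPoints(r)/1000
    e=max([q[1]-q[0],q[2]-q[1]],key=np.linalg.norm); e=e/np.linalg.norm(e); e=e*np.sign(e[1])
    return np.array([cx,cy])/1000, np.arctan2(-e[0],e[1]), (w,h), len(k)
E
python3 - <<'E'
from box import *
c=snap("top"); o,th,wh,k=boxpose(c); print(o,th,wh,k)
R=np.array([[np.cos(th),-np.sin(th)],[np.sin(th),np.cos(th)]])
uv=np.array([[293,235],[160,235],[427,235],[300,180],[290,283]])/2.4+190
print(((onz(c,uv,.1235)[:,:2]-o)@R).round(4)); print(((onz(c,uv,.1045)[:,:2]-o)@R).round(4))
uv=proj(c,[[*(o+R@[x,y]),.11] for x in(-.095,.095) for y in(-.255,.255)]);print(uv)
for n,p in dict(reag=[211,271,.12],beak=[502,276,.09],burn=[352,209,.0]).items(): print(n,onz(c,[p[:2]],p[2]))
E
```

```text
[ 0.50201303 -0.0639747 ] -0.0354723 (475.9852600097656, 217.49752807617188) 2
[[ 0.0104  0.1021]
 [ 0.0028  0.2305]
 [ 0.018  -0.0274]
 [ 0.0639  0.0985]
 [-0.0359  0.1023]]
[[ 0.0096  0.102 ]
 [ 0.0018  0.2321]
 [ 0.0172 -0.0294]
 [ 0.0638  0.0983]
 [-0.0374  0.1021]]
[[460.9879723  341.22861244]
 [244.10199745 328.84649222]
 [464.9638858  260.52841082]
 [249.27417807 247.74805968]]
reag [[0.5494163  0.27415695 0.12      ]]
beak [[ 0.5528885  -0.41823937  0.09      ]]
burn [[ 0.71360504 -0.06024248  0.        ]]
```

The rectangle's size (476 × 217) disagrees with the known 510 × 190, so I fit a line to each rail instead.

```bash
cat > box.py <<'E'
from h import *
def rail(c,r0,r1):
    g=c["pixels"].max(2).astype(float); P=[]
    for u in range(242,472):
        col=g[r0:r1,u]; w=np.clip(col-160,0,None)
        if w.max()>8: P.append([u,r0+(w*np.arange(len(w))).sum()/w.sum()])
    P=np.array(P); 
    for _ in range(3):
        f=np.polyfit(P[:,0],P[:,1],1); P=P[abs(P[:,1]-np.polyval(f,P[:,0]))<1.2]
    return P
def boxpose(c):
    A,B=[onz(c,rail(c,a,b),.11)[:,:2] for a,b in((241,260),(316,336))]
    d=[]; 
    for Q in(A,B):
        v=cv2.fitLine(Q.astype(np.float32),cv2.DIST_HUBER,0,1e-4,1e-4).ravel()[:2]; d.append(v*np.sign(v[1]))
    e=d[0]+d[1]; e/=np.linalg.norm(e); th=np.arctan2(-e[0],e[1])
    R=np.array([[np.cos(th),-np.sin(th)],[np.sin(th),np.cos(th)]])
    a,b=A@R,B@R
    info=dict(dirs=[np.arctan2(-v[0],v[1]) for v in d],sep=a[:,0].mean()-b[:,0].mean(),ends=[a[:,1].min(),a[:,1].max(),b[:,1].min(),b[:,1].max()])
    o=R@[(a[:,0].mean()+b[:,0].mean())/2,sum(info["ends"])/4]
    return o,th,R,info
E
python3 - <<'E'
from box import *
c=snap("top"); o,th,R,i=boxpose(c); print(o,th,i)
uv=np.array([[293,235],[287,235],[160,235],[427,235],[300,180],[290,283]])/2.4+190
print(((onz(c,uv,.1235)[:,:2]-o)@R).round(4)); print(((onz(c,uv,.1045)[:,:2]-o)@R).round(4))
np.save("box.npy",[*o,th])
E
```

```text
[ 0.51783153 -0.06220985] -0.035380263 {'dirs': [np.float32(-0.03439744), np.float32(-0.036363084)], 'sep': np.float64(0.1775135804438061), 'ends': [np.float64(-0.2960214660402895), np.float64(0.2077428044429309), np.float64(-0.29523496716372605), np.float64(0.20809872370132348)]}
[[-0.0053  0.0998]
 [-0.0056  0.1056]
 [-0.0129  0.2281]
 [ 0.0023 -0.0297]
 [ 0.0481  0.0962]
 [-0.0516  0.0999]]
[[-0.0062  0.0996]
 [-0.0065  0.1055]
 [-0.0139  0.2298]
 [ 0.0015 -0.0317]
 [ 0.048   0.096 ]
 [-0.0532  0.0998]]
```

Box pose: origin (0.518, −0.062), yaw −0.035. Rail separation of 177.5 mm matches the known size, and the bar is at box y ≈ 0.099, so the cover is at about 0.028. 

Candidates for the bar: only the raised strip at (312,286), as the dark strip at (320,288) is its shadow. The valve candidates are under the cover, at stub columns ~285 and ~328, and will be checked once it is open.

Closing the fingers, lifting, squaring to the box and moving over.

drive_tool(series=[-1,0,0,-20,0,0,0.145,-1,0,0,-20,0,0,0.145,-1,0,0,-20,0,0,0.145,-1,17,-51,0,0,0,0,-1,17,-51,0,0,0,0,-1,17,-51,0,0,0,0,-1,17,-51,0,0,0,0,-1,17,-51,0,0,0,0,-1,17,-51,0,0,0,0,-1,17,-51,0,0,0,0,-1,17,-51,0,0,0,0,-1,17,-51,0,0,0,0], force=20)

```text
t: 1.75
eef_pos: [0.4323, -0.1664, 0.3135]
tool_rot: [0.0, 1.0, -0.017, 0.0]
contact_force: [-0.1, 0.1, -0.5]
gripper_width: 0.0
```

drive_tool(series=[-1,17,-51,0,0,0,0,-1,17,-51,0,0,0,0,-1,17,-51,0,0,0,0,-1,17,-51,0,0,0,0,-1,14,-51,0,0,0,0,-1,0,0,40,0,0,0,-1,0,0,40,0,0,0,-1,0,0,40,0,0,0,-1,0,0,30,0,0,0,-1,0,0,0,0,0,0])

```text
t: 3.0
eef_pos: [0.521, 0.0836, 0.1614]
tool_rot: [0.0, 1.0, -0.017, -0.002]
contact_force: [0.6, 0.7, 0.8]
gripper_width: 0.0
```

```bash
cat > st.py <<'E'
from h import *
from scipy.spatial.transform import Rotation as Ro
x,y,th=np.load("box.npy"); o=np.array([x,y]); R=np.array([[np.cos(th),-np.sin(th)],[np.sin(th),np.cos(th)]])
def st():
    s=bot.get_obs(); M=Ro.from_quat(np.roll(s["tool_rot"],-1)).as_matrix()
    print("t",round(s["t"],2),"box xy",((s["eef_pos"][:2]-o)@R*1000).round(1),"z",round(s["eef_pos"][2]*1000,1),"toolx ang in box",round(np.arctan2(M[1,0],M[0,0])-th,3),"zaxis",M[:,2].round(3),"F",s["contact_force"].round(1),"w",round(s["gripper_width"],2))
    return s
E
python3 - <<'E'
from st import *
st(); snap("side","side1.png",(280,130,480,300),4)
E
```

```text
t 3.0 box xy [ -2.  145.8] z 161.4 toolx ang in box 0.001 zaxis [-0.005 -0.001 -1.   ] F [0.6 0.7 0.8] w 0.0
```

View pics/side1.png

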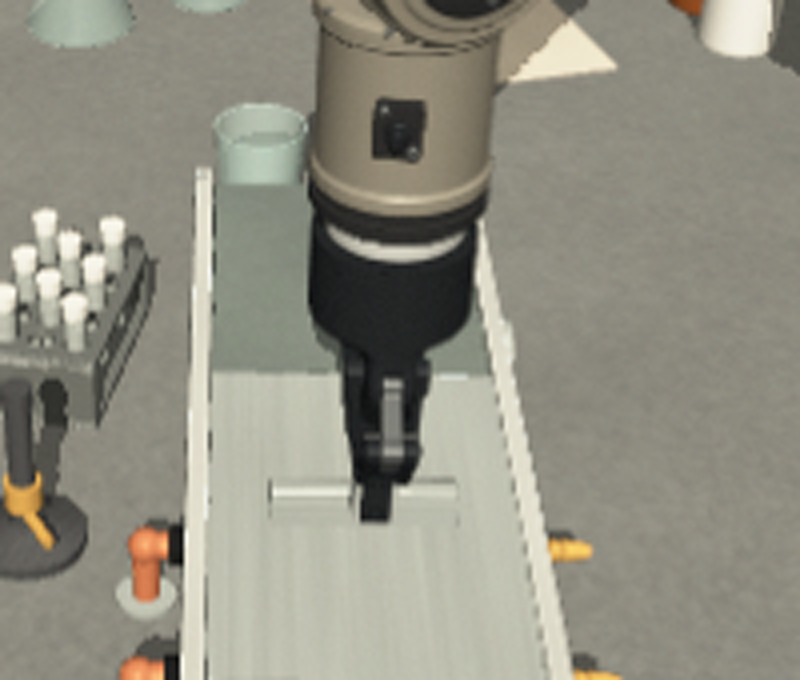

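The shut fingertip is at crop (375,521), with the bar behind it at crop rows 480–515 across columns 270–457.

Run:
```python
from st import *
c=snap("side"); o3,d=ray(c,[[280+375/4,130+521/4]])
n=np.array([*R[:,1],0]); 
for yb in(.146,.154,.16):
    p=o3+d[0]*((yb-n@(np.array([*(-o),0])*-1*-1+ o3) if 0 else (yb-(n@(o3-np.array([*o,0]))))/(n@d[0])))
    print(yb,p[2].round(4))
uv=np.array([[270,486],[457,486],[270,500]])/4+[280,130]
print((onz(c,uv,.1235)[:,:2]-o)@R)
```

```text
0.146 0.1371
0.154 0.1441
0.16 0.1493
[[ 0.04796317  0.10308108]
 [-0.05131248  0.10107864]
 [ 0.04814189  0.11457193]]
```

drive_tool(series=[-1,2,0,15,0,0,0,-1,0,0,15,0,0,0,-1,0,0,0,0,0,0,-1,0,15,0,0,0,0,-1,0,15,0,0,0,0,-1,0,20,0,0,0,0,-1,0,25,0,0,0,0,-1,0,25,0,0,0,0,-1,0,25,0,0,0,0,-1,0,25,0,0,0,0,-1,0,25,0,0,0,0])

```text
t: 4.47
eef_pos: [0.5186, -0.0919, 0.1337]
tool_rot: [-0.0, 1.0, -0.017, 0.0]
contact_force: [1.0, 3.3, -1.3]
gripper_width: 0.001
```

drive_tool(series=[-1,0,20,0,0,0,0,-1,0,15,0,0,0,0,-1,0,10,0,0,0,0,-1,0,8,0,0,0,0,-1,0,5,0,0,0,0,-1,0,0,0,0,0,0])

```text
t: 5.22
eef_pos: [0.5166, -0.1495, 0.1333]
tool_rot: [0.0, 1.0, -0.017, 0.0]
contact_force: [-0.3, -0.2, -0.5]
gripper_width: -0.005
```

Run:
```python
from st import *
st()
```

```text
t 5.22 box xy [  1.9 -87.3] z 133.3 toolx ang in box 0.001 zaxis [ 0.    -0.001 -1.   ] F [-0.3 -0.2 -0.5] w -0.01
```

drive_tool(series=[-1,0,4,0,0,0,0,-1,0,3,0,0,0,0,-1,0,2,0,0,0,0])

```text
t: 5.6
eef_pos: [0.5163, -0.1579, 0.1332]
tool_rot: [-0.0, 1.0, -0.017, -0.0]
contact_force: [0.2, 2.5, 1.4]
gripper_width: -0.001
```

drive_tool(series=[-1,0,3,0,0,0,0,-1,0,2,0,0,0,0])

```text
t: 5.85
eef_pos: [0.5163, -0.1587, 0.1332]
tool_rot: [-0.002, 1.0, -0.016, -0.0]
contact_force: [-1.1, 15.4, 3.4]
gripper_width: -0.004
```

The force rose to 15 N with no more travel, so the cover is at its stop. Backing off, lifting and looking.

drive_tool(series=[-1,0,-10,0,0,0,0,-1,0,-10,0,0,0,0,-1,0,0,-40,0,0,0,-1,0,0,-40,0,0,0,-1,0,40,0,0,0,0,-1,0,40,0,0,0,0,-1,0,0,0,0,0,0])

```text
t: 6.72
eef_pos: [0.5131, -0.2273, 0.2132]
tool_rot: [0.001, 1.0, -0.02, -0.0]
contact_force: [-0.3, 1.3, -0.6]
gripper_width: 0.002
```

Run:
```python
from st import *
st(); c=snap("top","top2.png",(200,190,500,350),2.6)
print(proj(c,[[*(o+R@[.03,y]),.083] for y in(.06,.165)]), proj(c,[[*(o+R@[-.045,y]),.08] for y in(.06,.165)]))
```

```text
t 6.72 box xy [   1.1 -165.1] z 213.2 toolx ang in box -0.005 zaxis [-0.    -0.002 -1.   ] F [-0.3  1.3 -0.6] w 0.0
[[329.45618076 273.35291997]
 [285.66970348 270.75330048]] [[327.59019547 304.64366783]
 [283.80432851 302.05452232]]
```

View pics/top2.png

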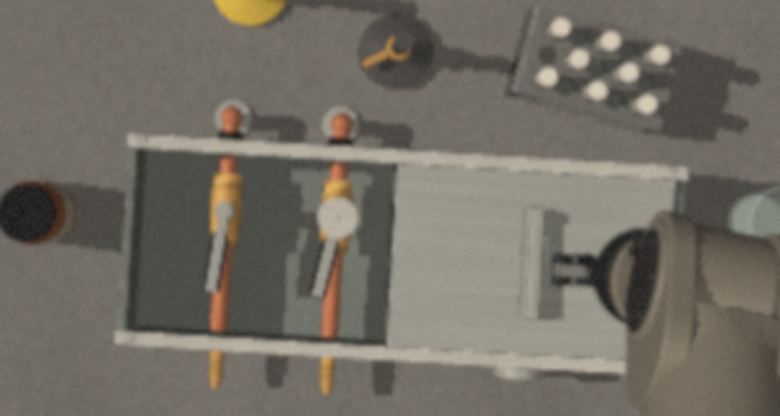

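The disc is at crop (338,216), i.e. image (330,273), matching the predicted +60 mm place at (329.5,273.4). The other valve at crop (225,212) has only a nut. The marked lever's tip is at crop (320,294), so its angle is about 0.17, and the cover's edge is at crop x≈392. So I push the right-hand lever. Moving over the gap on its −y side, with the jaw axis turned to lie along the lever.

drive_tool(series=[-1,-6.8,-51.8,0,0,0,0,-1,-6.8,-51.8,0,0,0,0,-1,-6.8,-51.8,0,0,0,0,-1,-6.8,-51.8,0,0,0,0,-1,0,0,0,0,0,-0.175,-1,0,0,0,0,0,-0.175,-1,0,0,0,0,0,-0.175,-1,0,0,0,0,0,-0.175,-1,0,0,0,0,0,-0.175,-1,0,0,0,0,0,-0.175,-1,0,0,0,0,0,-0.175,-1,0,0,0,0,0,-0.175])

```text
t: 8.28
eef_pos: [0.4937, -0.0137, 0.2132]
tool_rot: [0.0, 0.773, 0.634, -0.0]
contact_force: [0.5, -0.5, 0.6]
gripper_width: -0.003
```

drive_tool(series=[-1,0,0,40,0,0,0,-1,0,0,30,0,0,0,-1,0,0,0,0,0,0])

```text
t: 8.65
eef_pos: [0.4921, -0.014, 0.1417]
tool_rot: [-0.002, 0.775, 0.632, -0.002]
contact_force: [0.6, 0.4, 0.8]
gripper_width: 0.002
```

Run:
```python
from st import *
s=st(); print(s["q"].round(2))
c=snap("side","side2.png",(290,150,450,310),4)
P=lambda x,y,z:[*(o+R@[x,y]),z]
print(((proj(c,[P(.03,.06,.083),P(.03-.074,.0725,.08),P(0,.0095,.1045)])-[290,150])*4).round())
t=np.load if 0 else None
ct=snap("top"); 
print("tip,cover edge box", ((onz(ct,[[320/2.6+200,294/2.6+190]],.08)[:,:2]-o)@R), ((onz(ct,np.array([[395,165],[388,345]])/2.6+[200,190],.1045)[:,:2]-o)@R))
```

```text
t 8.65 box xy [-27.4  47.3] z 141.7 toolx ang in box 1.403 zaxis [-0.005  0.    -1.   ] F [0.6 0.4 0.8] w 0.0
[ 0.41  0.39 -0.61  2.05  0.31  0.79 -0.59]
[[259. 413.]
 [392. 433.]
 [310. 328.]]
tip,cover edge box [[-0.0418971   0.07100925]] [[ 0.08032433  0.01052757]
 [-0.08247937  0.00764095]]
```

View pics/side2.png

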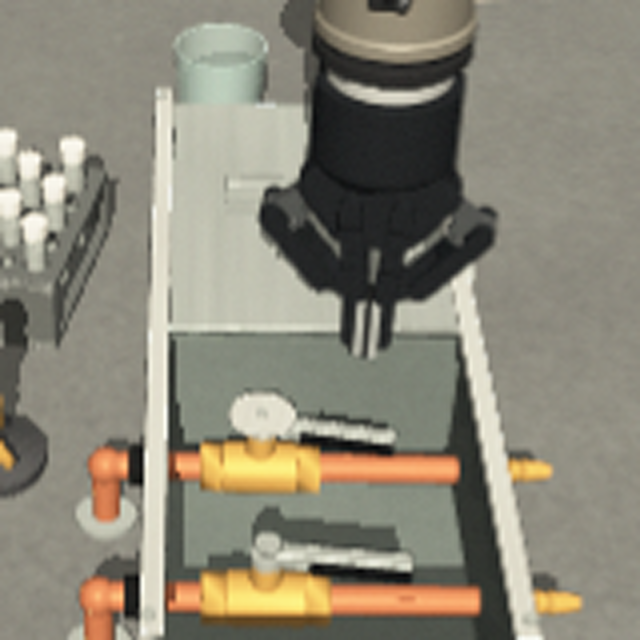

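The side view shows a disc at crop (262,413) with its lever's tip near (393,437), matching the projected valve at y=+60. The shut fingertips are at (365,355), in the gap before the lever. The cover's edge measures box y ≈ 0.009, against 0.0095 at full open. Backing off 6 mm from the lever and going down.

drive_tool(series=[-1,-6,3,0,0,0,0,-1,0,0,20,0,0,0,-1,0,0,20,0,0,0,-1,0,0,17,0,0,0,-1,0,0,0,0,0,0])

```text
t: 9.38
eef_pos: [0.4954, -0.0216, 0.0858]
tool_rot: [-0.0, 0.776, 0.631, -0.001]
contact_force: [-0.1, 0.1, 0.5]
gripper_width: -0.002
```

Run:
```python
from st import *
st()
c=snap("side","side3.png",(290,150,450,310),4)
```

```text
t 9.38 box xy [-23.9  39.8] z 85.8 toolx ang in box 1.401 zaxis [-0.001 -0.    -1.   ] F [-0.1  0.1  0.5] w -0.0
```

View pics/side3.png

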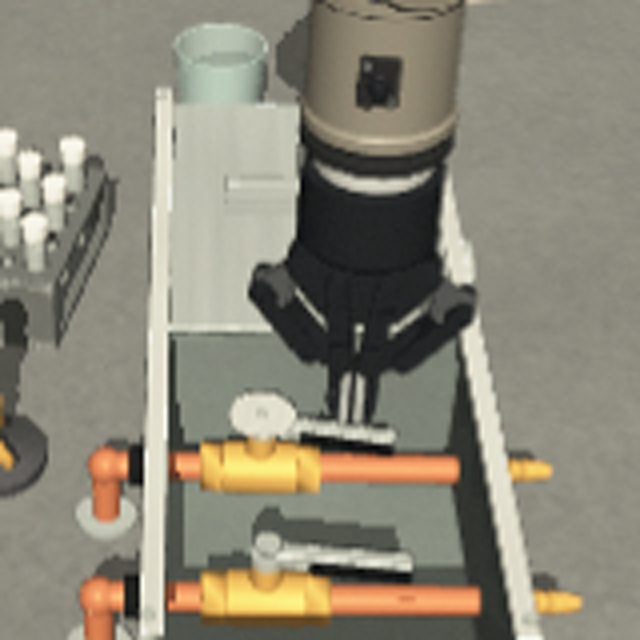

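The fingertips are behind the lever at crop (350,420), on its −y flank, and nothing is touched. Now pushing, turning with the lever.

drive_tool(series=[-1,5,0,2,0,0,0,-1,4,0,0,0,0,0,-1,5.1,-1.6,0,0,0,0.1,-1,5.1,-1.6,0,0,0,0.1,-1,5.1,-1.6,0,0,0,0.1,-1,5.1,-1.6,0,0,0,0.1,-1,5.1,-1.6,0,0,0,0.1,-1,5.1,-1.6,0,0,0,0.1,-1,5.1,-1.6,0,0,0,0.1])

```text
t: 10.55
eef_pos: [0.5044, 0.0227, 0.0846]
tool_rot: [0.001, 0.946, 0.325, -0.001]
contact_force: [-2.2, -3.7, 2.5]
gripper_width: -0.0
```

```bash
cat > rs.py <<'E'
from st import *
s=st(); b=(s["eef_pos"][:2]-o)@R*1000-[30,60]
M=Ro.from_quat(np.roll(s["tool_rot"],-1)).as_matrix(); f=np.pi/2-(np.arctan2(M[1,0],M[0,0])-th)
print("phi",f.round(3),"r",b@[-np.cos(f),np.sin(f)],"s",-b@[np.sin(f),np.cos(f)],"F box",R.T@s["contact_force"][:2])
E
python3 rs.py
```

```text
t 10.55 box xy [-16.4  84.4] z 84.6 toolx ang in box 0.697 zaxis [-0.001 -0.002 -1.   ] F [-2.2 -3.7  2.5] w -0.0
phi 0.873 r 48.539929193172036 s 19.90520388439498 F box [-2.0370475  -3.72632041]
```

Force is 4.2 N against the push, as the lever's friction predicts, and the path tracks the arc. Going on.

drive_tool(series=[-1,5.1,-1.7,0,0,0,0.1,-1,5.1,-1.7,0,0,0,0.1,-1,5.1,-1.7,0,0,0,0.1,-1,5.1,-1.7,0,0,0,0.1,-1,5.1,-1.7,0,0,0,0.1,-1,5.1,-1.7,0,0,0,0.1,-1,5,-1.5,0,0,0,0.1,-1,0,0,0,0,0,0])

```text
t: 11.55
eef_pos: [0.5315, 0.0462, 0.084]
tool_rot: [0.001, 1.0, -0.018, -0.002]
contact_force: [-4.6, -1.8, 1.1]
gripper_width: 0.004
```

```bash
python3 rs.py
```

```text
t 11.55 box xy [  9.8 108.9] z 84.0 toolx ang in box 0.0 zaxis [-0.004 -0.002 -1.   ] F [-4.6 -1.8  1.1] w 0.0
phi 1.571 r 48.860001909570244 s 20.160352994218186 F box [-4.48578898 -1.93047068]
```

drive_tool(series=[-1,2,0,0,0,0,0,-1,1,0,0,0,0,0])

```text
t: 11.8
eef_pos: [0.5317, 0.0462, 0.0837]
tool_rot: [0.001, 1.0, -0.017, -0.005]
contact_force: [-13.5, 0.0, 10.7]
gripper_width: 0.002
```

```bash
python3 rs.py
```

```text
t 11.8 box xy [ 10.1 108.8] z 83.7 toolx ang in box 0.002 zaxis [-0.009 -0.002 -1.   ] F [-13.5   0.   10.7] w 0.0
phi 1.569 r 48.85971505030595 s 19.85503191678432 F box [-13.5250221   -0.46643484]
```

The force jumps to 13.5 N with 0.3 mm of travel, so the lever is at its stop. Backing off, lifting out and looking.

drive_tool(series=[-1,-6,0,0,0,0,0,-1,-8,0,0,0,0,0,-1,0,0,0,0,0,0,-1,0,0,-30,0,0,0,-1,0,0,-40,0,0,0,-1,0,0,-50,0,0,0,-1,0,50,0,0,0,0,-1,0,50,0,0,0,0,-1,0,50,0,0,0,0,-1,0,50,0,0,0,0,-1,0,50,0,0,0,0,-1,0,0,0,0,0,0])

```text
t: 13.3
eef_pos: [0.513, -0.208, 0.2044]
tool_rot: [0.001, 1.0, -0.021, 0.0]
contact_force: [0.5, 0.7, -0.9]
gripper_width: 0.002
```

Run:
```python
from st import *
st(); c=snap("top"); s=snap("side")
im=np.hstack([cv2.resize(c["pixels"][200:350,190:390],None,fx=2,fy=2,interpolation=2),cv2.resize(s["pixels"][160:360,200:440],(360,300),interpolation=2)])
cv2.imwrite("pics/fin.png",im)
P=lambda x,y,z:[*(o+R@[x,y]),z]
print(((proj(c,[P(.03,.135,.08),P(0,.0095,.1045),P(.03-.0741,.165+.011,.08)])-[190,200])*2).round(), proj(c,[P(.03,.135,.08)]))
```

```text
t 13.3 box xy [   0.4 -145.9] z 204.4 toolx ang in box -0.007 zaxis [ 0.    -0.002 -1.   ] F [ 0.5  0.7 -0.9] w 0.0
[[216. 143.]
 [321. 175.]
 [178. 203.]] [[298.20536033 271.47698485]]
```

View pics/fin.png

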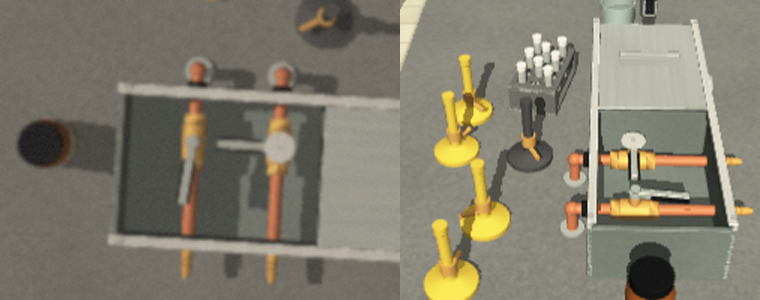

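The marked lever's tip is at (217,144) in the top panel, against (216,143) predicted for fully shut. The cover's edge is at x≈321, against 321 predicted. The plain lever is unchanged, and the reagent, burner, rack and beaker are standing.

```bash
python3 -c "
from station import bot
print(bot.hand_in())"
```

```text
the job is handed in; nothing more can be done
None
```

The job is done and handed in at about 13 s of robot time. I pushed the cover open until it met its stop, at about 15 N. Then I pushed the disc-marked valve's lever, the one at box y +60 mm, a quarter turn clockwise until it met its stop at about 13.5 N. The fingers stayed shut throughout, so nothing was pinched.

- **Lever and cover:** in the last pictures the lever's tip and the cover's edge are both within about a pixel of where fully shut and fully open should put them.
- **Other things:** by eye, the other valve's lever looks unmoved. The jar, burner and rack are standing, and so is the beaker as far as its partly cropped view shows.
- **Robot:** the arm was clear and touching nothing when I handed in.
- **Disagreement:** my first box measurement did not match the known box size, so I replaced it with a line fit to each rail before any move. No later check failed.

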